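# Make up two connector kits at the harness bench

## Task

Make up two connector kits from the stock on the bench mat: the blue tray gets the green-capped ferrule tub, the orange connector housing and the brass cable gland; the red tray gets the yellow-capped tub and the white housing. Stand each part upright and flat in the pocket that is shaped for it (large round: tub, small round: gland, oblong: housing), and leave the white-capped tub and the black housing where they stand.

Things in the scene. Friction and masses are not known exactly. Their poses are not given: they have to be found in the camera images.
- tub_green_mid (a point): ferrule tub with a green screw cap (clear body, fill of the cap's colour): a plain upright cylinder, 48 mm in diameter, 60 mm high. The point is its centre, 30 mm above its underside; z is up along its axis. Stands on a grey mat whose top is 3 mm above the work surface. About 90 g, loose. Goes in the blue tray.
- tub_yellow_mid (a point): ferrule tub with a yellow screw cap (clear body, fill of the cap's colour): a plain upright cylinder, 48 mm in diameter, 60 mm high. The point is its centre, 30 mm above its underside; z is up along its axis. Stands on a grey mat whose top is 3 mm above the work surface. About 90 g, loose. Goes in the red tray.
- tub_white_mid (a point): ferrule tub with a white screw cap (clear body, fill of the cap's colour): a plain upright cylinder, 48 mm in diameter, 60 mm high. The point is its centre, 30 mm above its underside; z is up along its axis. Stands on a grey mat whose top is 3 mm above the work surface. About 90 g, loose. Not wanted: stays where it is.
- housing_orange_mid (a point): Orange plastic connector housing, upright block on the mat: 30 mm thick along its own x (flat sides up to 46 mm high; grasp across these), 56 mm long along its own y with a grey clip at each end, 54 mm high, wire holes on top. The point is its centre, 27 mm above its underside; z is up. The same either way round. About 60 g, loose. Goes in the blue tray.
- housing_white_mid (a point): White plastic connector housing, upright block on the mat: 30 mm thick along its own x (flat sides up to 46 mm high; grasp across these), 56 mm long along its own y with a grey clip at each end, 54 mm high, wire holes on top. The point is its centre, 27 mm above its underside; z is up. The same either way round. About 60 g, loose. Goes in the red tray.
- housing_black_mid (a point): Black plastic connector housing, upright block on the mat: 30 mm thick along its own x (flat sides up to 46 mm high; grasp across these), 56 mm long along its own y with a grey clip at each end, 54 mm high, wire holes on top. The point is its centre, 27 mm above its underside; z is up. The same either way round. About 60 g, loose. Not wanted: stays where it is.
- gland_mid (a point): Brass cable gland, upright on the mat on its 32 mm threaded end (lowest 14 mm); then a hexagon 36 mm across flats (a pair faces its own +x and -x; grasp along x), from 26 mm up a round nut 36 mm in diameter that tapers above 47 mm; black seal on top, 56 mm high. The point is its centre, 28 mm above its underside; z is up. About 150 g, loose. Goes in the blue tray.
- tray_blue: Blue kit tray, fixed on the mat: 156 (its x) x 166 (its y) x 12 mm, grey top, a 17 mm lip past each y side. Origin: centre of underside, z up. Three 4 mm deep pockets, floors 8 mm above the underside; centres x, y in its frame: large round (66 mm) for a tub +34, +38; small round (52 mm) for a gland +34, -38; oblong (48 along x, 74 along y) for a housing -38, 0. Each gets a part.
- tray_red: Red kit tray, fixed on the mat: 156 (its x) x 166 (its y) x 12 mm, grey top, a 17 mm lip past each y side. Origin: centre of underside, z up. Three 4 mm deep pockets, floors 8 mm above the underside; centres x, y in its frame: large round (66 mm) for a tub +34, +38; small round (52 mm) for a gland +34, -38; oblong (48 along x, 74 along y) for a housing -38, 0. The small one gets none.
Mind the look-alikes: they are no part of the job. Leave any turquoise look-alike of the part that bears housing_white_mid alone.

How it is judged:
By the outcome, as a careful person would: the job done as asked, in the order asked, and still so for the second after the job is handed in, with the robot touching nothing.
It also fails if it takes over 112 s, if anything falls off the work surface, if the arm or the gripper's body presses on something with over 40 N, if the wrist force passes 120 N, or if a joint passes its speed limit or range.

## Robot

A 6-joint arm with a two-finger parallel gripper is mounted at the origin on the work surface. World frame = base frame: x ahead of the robot, y to its left, z up, the work surface at z = 0. Lengths are in mm, angles in rad, forces in N, time in s.
With the tool pointing down it reaches from about 350 to 875 mm from the base axis. Payload 4.2 kg.
Tool frame: the origin (TCP) lies at the very end of the fingers, on their centre line; the grasp point (between the pads) lies 19 mm behind it; z points along the fingers, y is the line along which they close (so a half turn about z gives the same grasp; the last joint's range is limited). The gripper opens to 85 mm and grips with 20 to 120 N. Pads are 22 mm wide; open, the fingers measure 114 mm over their backs; the gripper's body (76 mm by 85 mm) begins 54 mm behind the grasp point. The pads swing forward as they close: fully open they stand 13 mm farther back than shut.
Start: joints at [-0.922, 0.385, 0.008, 0, -1.194, -0.259], TCP at [237.515, -578.088, 191.912] pointing down, gripper open.
Joint ranges: [-3.14, 3.14], [-1.21, 2.06], [-1.07, 1.41], [-3.16, 2.05], [-2.99, -0.16], [-3.1, 3.1]. Speed limits (rad/s): [2.79, 2.79, 3.14, 3.14, 3.14, 3.14].

## Interface

Orientations are given as a unit quaternion [x, y, z, w].
In Python, from bench import arm gives the robot as it stands.
- The arm moves only by the tool servo_tool, never from a script. Its argument "rows" is a list that holds one entry, the list of rows, each a list of 7 numbers: the finger opening in mm, from 0 to 85.4, then the shift along the tool's x, y, z in mm, then the turn, a rotation vector about the tool's x, y, z in rad. A call has 1 to 10 rows; each row is the pose to reach, as a shift and turn from the pose commanded when the call began, along the tool's axes at that moment; what a row does not reach only later rows make up. A row lasts 1/8 s, in which the tool goes at most 62.5 mm and 10.7 degrees, less where a joint would pass 70% of its speed; a pose out of reach is approached as far as the arm can. A call with a gripper value outside its range is refused whole. The fingers move at their own pace and stop on an object; the grip force is fixed at half the most. Time passes only in rows, so rows that repeat a pose let the fingers close. It gives the time, the measured TCP pose, the force, the opening and the grip force at its end, in the units of the state.
- arm.read_state(): the state, without advancing time (a new reading comes with each control period).
- arm.get_image(name): name is "side" or "top"; returns the picture (384x512x3 uint8, red, green, blue); there is no depth.
- arm.camera_params(name): a dict with "intrinsics" (3x3 intrinsics, pixels), "D" ([k1, k2, p1, p2, k3] as OpenCV has them; the pictures are not rectified), "R" (3x3) and "t" (3): a world point X has camera coordinates R X + t. Camera axes: x right, y down, z forward; pixel columns grow to the right and rows downward; lengths in mm; the calibration is good to about 2 mm. A picture is of the moment at which its call begins. camera_params takes no time and is no camera call.
- arm.job_done(): hands the job in; it is judged then, once.
The state is a dict: "clock": time; "joints": joint angles; "joint_vel": joint speeds; "joint_efforts": joint torques, N m; "position": TCP position; "ee_rot": TCP orientation; "contact_force": force on the tool from outside, world axes, zero at the start; "wrist_torque": the same for the moment, N m; "gripper_width": finger opening in mm; "grasp_force": force on a finger pad.
Only numpy, scipy, OpenCV 4.12 (cv2) and the standard library are available. Lean on these libraries where they do the work, as an engineer would, in place of code of your own. Each camera call takes 0.05 s, during which the arm holds its last target. There are 200 camera calls.

## Working session

There is one attempt and no reset: what is moved stays moved. The work goes in short steps, Python scripts to look and compute and a tool call to move; the robot and the scene stay as the last step left them, time stands still between calls to the robot, and variables do not carry over. Pictures are saved under pics/ and viewed, at most 15 in all, crops included, and the job is handed in when it is done.

Besides the shell and the picture viewer there is one more tool, called after "Request:" by a JSON object that holds its "fn" and its "kwargs", one argument or row to a line. servo_tool: Moves the arm, as the interface text tells. Its arguments: {"type":"object","properties":{"rows":{"type":"array"}},"required":["rows"]}

```bash
mkdir -p pics; ls
python3 - <<'E'
from bench import arm
import cv2
for n in("top","side"):
    im=arm.get_image(n); cv2.imwrite(f"pics/{n}0.png",im[:,:,::-1])
    p=arm.camera_params(n); print(n,p)
print(arm.read_state())
E
```

```text
pics
top {'intrinsics': array([[348.65257129,   0.        , 255.65524257],
       [  0.        , 348.65257129, 192.96999217],
       [  0.        ,   0.        ,   1.        ]]), 'D': array([-0.10932441,  0.        ,  0.        ,  0.        ,  0.        ]), 'R': array([[-0.01949434, -0.99979741, -0.00501094],
       [-0.99410592,  0.01991748, -0.10656789],
       [ 0.10664611,  0.00290394, -0.9942928 ]]), 't': array([-5.01265730e-01,  5.80726871e+02,  7.79743666e+02])}
side {'intrinsics': array([[479.08115392,   0.        , 247.68104101],
       [  0.        , 479.08115392, 191.38575356],
       [  0.        ,   0.        ,   1.        ]]), 'D': array([-0.02193889,  0.        ,  0.        ,  0.        ,  0.        ]), 'R': array([[-0.84838877, -0.52898044, -0.02040072],
       [-0.27242154,  0.46930885, -0.83996173],
       [ 0.45389757, -0.7070565 , -0.54226202]]), 't': array([496.76683458, 209.68669163, 846.9234499 ])}
{'clock': 0.1, 'joints': array([-9.22388623e-01,  3.85496972e-01,  6.74454851e-03, -4.14019768e-04,
       -1.19401082e+00, -2.58567491e-01]), 'joint_vel': array([ 0.00047357, -0.00130339,  0.00385683,  0.00081844,  0.00063116,
        0.00043834]), 'joint_efforts': array([-1.59988963e-04, -3.93321490e+01,  1.88930315e+01,  4.19796064e+00,
       -2.59462860e-03,  6.57205277e-07]), 'position': array([ 237.27946906, -577.55016628,  190.91669814]), 'ee_rot': array([-1.93613148e-01,  9.81077441e-01,  9.68349918e-04, -2.57890012e-04]), 'contact_force': array([-0.5106922 , -0.24174547,  0.6959634 ]), 'wrist_torque': array([-0.00490494,  0.0047395 ,  0.01795087]), 'grasp_force': 0.0, 'gripper_width': 85.27384265998359}
```

View pics/top0.png

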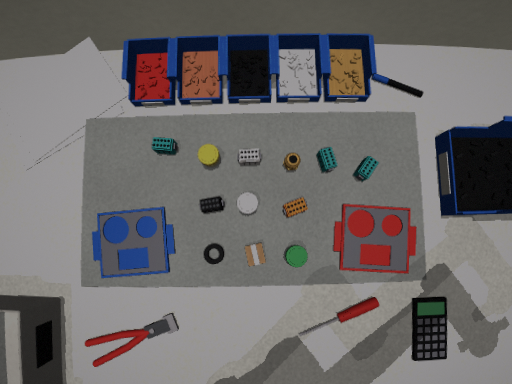

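View pics/side0.png

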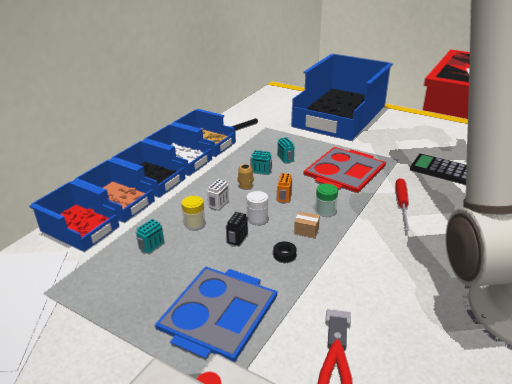

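Top view (pixels):
- Wanted parts: green tub (296,256), orange housing (295,207), gland (292,160), yellow tub (208,154), white housing (249,156).
- Look-alikes and distractors: white tub (247,203), black housing (211,204), turquoise housings (164,146), (328,159) and (367,168), carton (256,253), ring (214,253).
- Trays: blue (134,240), red (375,238), round pockets towards +x.

The side view agrees with this.

```bash
cat > h.py <<'E'
import numpy as np,cv2
from bench import arm
from scipy.spatial.transform import Rotation as Ro
def ray(n,uv,z):
    p=arm.camera_params(n); K,D,R,t=[np.array(p[k]) for k in("intrinsics","D","R","t")]
    q=cv2.undistortPoints(np.array(uv,float).reshape(-1,1,2),K,D).reshape(-1,2)
    d=np.c_[q,np.ones(len(q))]@R; c=-R.T@t
    return (c+d*((z-c[2])/d[:,2])[:,None])[:,:2]
def mask(im,seed,lo,hi,r=22):
    h=cv2.cvtColor(im,cv2.COLOR_RGB2HSV); m=cv2.inRange(h,lo,hi)
    w=np.zeros_like(m); cv2.rectangle(w,(seed[0]-r,seed[1]-r),(seed[0]+r,seed[1]+r),255,-1)
    m=cv2.morphologyEx(m&w,cv2.MORPH_CLOSE,np.ones((3,3)))
    c=max(cv2.findContours(m,cv2.RETR_EXTERNAL,cv2.CHAIN_APPROX_NONE)[0],key=cv2.contourArea)
    return c.reshape(-1,2)
def rect(P):
    (c,s,a)=cv2.minAreaRect(P.astype(np.float32)); 
    if s[0]<s[1]: a+=90
    return np.round(c,1),np.round(sorted(s),1),round(((a+90)%180)-90,1) # a: direction of long side, deg
E
python3 - <<'E'
from h import *
im=cv2.imread("pics/top0.png")[:,:,::-1].copy()
S=dict(green=((296,256),(45,90,50),(80,255,255),63),orange=((295,207),(8,120,90),(22,255,255),57),
 gland=((292,160),(10,80,40),(28,255,255),45),yellow=((208,154),(23,120,90),(33,255,255),63),white=((249,156),(0,0,165),(180,60,255),57))
for k,(s,lo,hi,z) in S.items():
    c=mask(im,s,lo,hi,16); P=ray("top",c,z); print(k,len(c),c.min(0),c.max(0),rect(P),"circ",np.round(np.r_[cv2.minEnclosingCircle(P.astype(np.float32))[0]],1))
for k,seeds,ranges in(("blue",[(115,230),(146,226),(133,258)],((105,150,60),(125,255,255))),("red",[(361,222),(392,225),(375,255)],((0,150,60),(180,255,255)))):
    for s in seeds:
        h=cv2.cvtColor(im,cv2.COLOR_RGB2HSV); m=cv2.inRange(h,*ranges)
        n,l,st,ce=cv2.connectedComponentsWithStats(m); i=l[s[1],s[0]]
        c=np.argwhere(l==i)[:,::-1]; P=ray("top",c,11); print(k,s,len(c),np.round(P.mean(0),1),rect(P))
cv2.imwrite("pics/crop1.png",cv2.resize(im[135:275,140:400],None,fx=3,fy=3,interpolation=2)[:,:,::-1])
E
```

```text
green 62 [285 245] [306 266] (array([437.1, -97.1]), array([45.9, 46.4]), 88.6) circ [436.6 -97.8]
orange 59 [284 198] [307 216] (array([ 545.1, -100.7]), array([29.9, 47. ]), -70.7) circ [ 544.4 -100.9]
gland 47 [283 153] [299 169] (array([651.8, -95.2]), array([37.3, 37.6]), -1.1) circ [650.7 -97.4]
yellow 56 [198 144] [218 164] (array([668.4,  94.4]), array([45. , 46.1]), 44.0) circ [668.7  94.5]Traceback (most recent call last):
  File "<stdin>", line 6, in <module>
  File "h.py", line 13, in mask
    c=max(cv2.findContours(m,cv2.RETR_EXTERNAL,cv2.CHAIN_APPROX_NONE)[0],key=cv2.contourArea)
ValueError: max() iterable argument is empty
```

Run:
```python
from h import *
im=cv2.imread("pics/top0.png")[:,:,::-1].copy()
print(im[150:163:2,235:265:3].mean(2).astype(int))
c=mask(im,(249,156),(0,0,130),(180,60,255),16); P=ray("top",c,57); print("white",c.min(0),c.max(0),rect(P))
for k,seeds,ranges in(("blue",[(115,230),(146,226),(133,258)],((105,150,60),(125,255,255))),("red",[(361,222),(392,225),(375,255)],((0,150,60),(180,255,255)))):
    for s in seeds:
        h=cv2.cvtColor(im,cv2.COLOR_RGB2HSV); m=cv2.inRange(h,*ranges)
        n,l,st,ce=cv2.connectedComponentsWithStats(m); i=l[s[1],s[0]]
        c=np.argwhere(l==i)[:,::-1]; P=ray("top",c,11); print(k,s,len(c),np.round(P.mean(0),1),rect(P))
a=cv2.resize(im[138:272,150:380],(0,0),fx=3,fy=3,interpolation=2)
b=cv2.imread("pics/side0.png")[:,:,::-1][150:215,190:330]; b=cv2.resize(b,(0,0),fx=690/140,fy=690/140*.6)
cv2.imwrite("pics/crop1.png",np.vstack([a,b])[:598,:,::-1])
```

```text
[[110 110 131 134 142 150 127  96  87 112]
 [109 102  38  82 116 144 106  83  86 114]
 [112  84 155 155 155 155 154 143  84  98]
 [113  76  72 103 146 120  30  25  94  94]
 [112  85 117 132 150 150 136 133 115  96]
 [114  41 118 105 127 122 118 116 102 109]
 [111  77  90  54  48  49  49  47  58 114]]
white [239 148] [258 160] (array([667.6,   2.6]), array([27.9, 43.4]), 88.8)
blue (115, 230) 529 [501.4 327.6] (array([501.6, 327.2]), array([61.8, 62.3]), -26.2)
blue (146, 226) 340 [507.3 251.5] (array([506.8, 251.3]), array([48.3, 49.2]), -45.9)
blue (133, 258) 578 [432.1 283.5] (array([432.3, 283.6]), array([46.7, 72.1]), -85.1)
red (361, 222) 563 [ 505.5 -260.4] (array([ 505.8, -260.5]), array([60.8, 62.1]), -2.4)
red (392, 225) 335 [ 499.2 -336.2] (array([ 499. , -336.3]), array([47.2, 48.2]), -2.9)
red (375, 255) 584 [ 430.3 -292.2] (array([ 430.4, -292.4]), array([46.7, 71.7]), 84.3)
```

View pics/crop1.png

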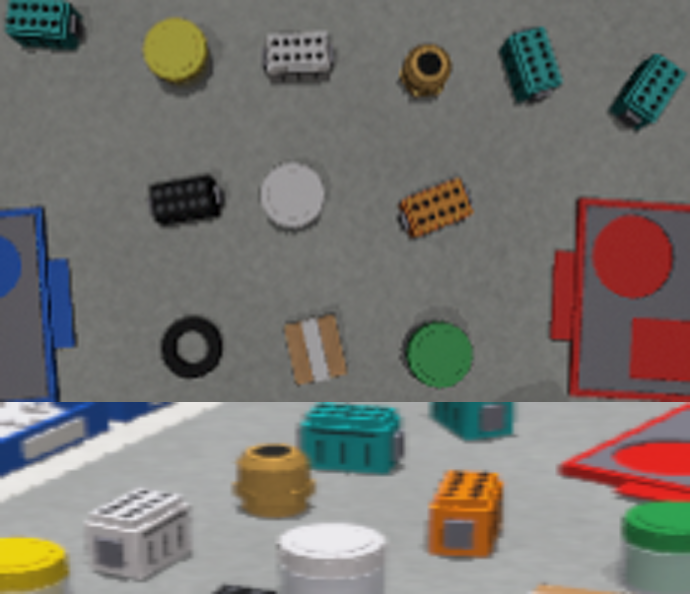

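The crop confirms the choice: green cap at (296,256), orange block at (295,207), brass gland at (292,160), yellow cap at (208,154) and white block at (249,156). Turquoise, black and white-cap parts stay put. I'll start with the green tub.

Request:
{"fn": "servo_tool", "kwargs": {
  "rows": [
    [[85, -367, 369, 82, 0, 0, -1.181], [85, -367, 369, 82, 0, 0, -1.181], [85, -367, 369, 82, 0, 0, -1.181], [85, -367, 369, 82, 0, 0, -1.181], [85, -367, 369, 82, 0, 0, -1.181], [85, -367, 369, 82, 0, 0, -1.181], [85, -367, 369, 82, 0, 0, -1.181], [85, -367, 369, 82, 0, 0, -1.181], [85, -367, 369, 82, 0, 0, -1.181], [85, -367, 369, 82, 0, 0, -1.181]]
  ]
}}

```text
clock: 1.35
position: [436.9, -95.8, 109.4]
ee_rot: [0.708, -0.706, -0.0, 0.0]
contact_force: [-0.3, -0.7, 0.6]
gripper_width: 85.2
grasp_force: 0.0
```

```bash
cat >> h.py <<'E'
def to(x,y,z,yaw,s=None):  # shift/turn from measured pose to target; yaw = angle of tool y, deg (mod 180)
    s=s or arm.read_state(); R=Ro.from_quat(s["ee_rot"]).as_matrix()
    d=R.T@(np.array([x,y,z])-s["position"]); cur=np.degrees(np.arctan2(R[1,1],R[0,1]))
    t=(yaw-cur+90)%180-90
    print("to",(x,y,z,yaw),"shift",np.round(d,1),"rz",round(-np.radians(t),3))
def st():
    s=arm.read_state(); print(round(s["clock"],2),np.round(s["position"],1),np.round(s["joints"],2),"F",np.round(s["contact_force"],1),"w",round(s["gripper_width"],1),"g",round(s["grasp_force"],1))
E
python3 - <<'E'
from h import *
st(); to(437,-97.5,17,180)
im=arm.get_image("top"); cv2.imwrite("pics/t1.png",im[:,:,::-1])
im=cv2.imread("pics/side0.png")
a=cv2.resize(im[155:195,225:265],None,fx=10,fy=10,interpolation=2)
b=cv2.resize(cv2.imread("pics/top0.png")[140:180,272:312],None,fx=10,fy=10,interpolation=2)
cv2.imwrite("pics/gl.png",np.hstack([a,b]))
E
```

```text
1.35 [436.9 -95.8 109.4] [ 0.15  0.17 -0.53 -0.   -0.87 -0.15] F [-0.3 -0.7  0.6] w 85.2 g 0.0
to (437, -97.5, 17, 180) shift [ 1.7 -0.2 92.4] rz 0.003
```

View pics/gl.png

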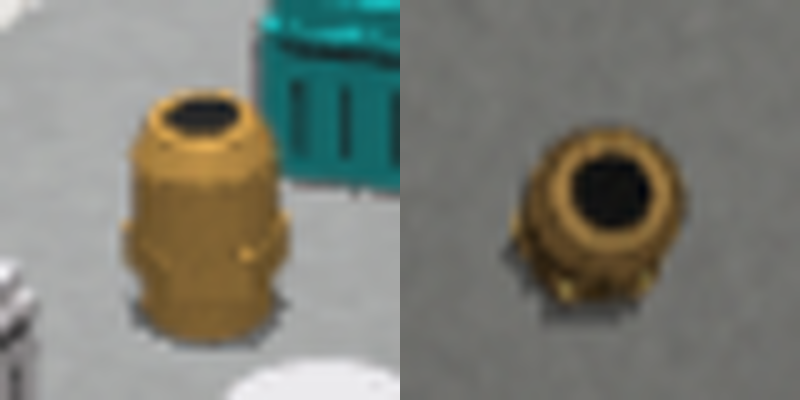

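The crop shows the gland's hexagon corners in the top view at about (288.5,169), (296.5,168.5) and (283.5,162), and the seal centre at (293.2,159).

Run:
```python
from h import *
c=ray("top",[(293.2-.5,159-.5)],59)[0]; print(c)
P=ray("top",[(288.5-.5,168.5),(296-.5,168),(284-.5,162)],27); d=P-c; print(P,np.hypot(*d.T),np.degrees(np.arctan2(d[:,1],d[:,0])))
c2=ray("side",[(225+19.8,155+11.2)],59)[0]; P=ray("side",[(225+24.7,155+25.2),(225+28.7,155+22.3),(225+12.3,155+23)],27); d=P-c;print(c2,np.hypot(*d.T),np.degrees(np.arctan2(d[:,1],d[:,0])))
```

```text
[654.69737875 -97.7784605 ]
[[ 637.50871581  -89.32570066]
 [ 638.37197058 -107.07805632]
 [ 653.28410967  -79.16600659]] [19.15461519 18.78833241 18.66603252] [ 153.81371708 -150.33245624   94.34221458]
[651.63494643 -94.88678768] [21.99680016 22.97782714 19.51113657] [ 156.53554933 -159.6290023    51.71078759]
```

Request:
{"fn": "servo_tool", "kwargs": {
  "rows": [
    [[85, 1, 0, 46, 0, 0, 0], [85, 1, 0, 70, 0, 0, 0], [85, 1, 0, 92, 0, 0, 0], [85, 1, 0, 92, 0, 0, 0], [20, 1, 0, 92, 0, 0, 0], [20, 1, 0, 92, 0, 0, 0], [20, 1, 0, 92, 0, 0, 0], [20, 1, 0, 92, 0, 0, 0]]
  ]
}}

```text
clock: 2.4
position: [437.4, -98.5, 19.6]
ee_rot: [0.707, -0.707, 0.001, -0.001]
contact_force: [-1.2, 0.1, 8.6]
gripper_width: 43.1
grasp_force: 59.6
```

Request:
{"fn": "servo_tool", "kwargs": {
  "rows": [
    [[20, 0, 0, -50, 0, 0, 0], [20, 0, 0, -90, 0, 0, 0], [20, 0, 0, -90, 0, 0, 0]]
  ]
}}

```text
clock: 2.78
position: [439.4, -98.0, 111.5]
ee_rot: [0.707, -0.707, 0.003, -0.003]
contact_force: [0.3, -1.0, -0.9]
gripper_width: 42.8
grasp_force: 60.9
```

Run:
```python
from h import *
st(); to(501.5,327.5,110,184.7)
im=arm.get_image("side"); cv2.imwrite("pics/s1.png",im[:,:,::-1])
```

```text
2.77 [439.4 -98.  111.5] [ 0.14  0.17 -0.53  0.   -0.87 -0.14] F [ 0.3 -1.  -0.9] w 42.8 g 60.9
to (501.5, 327.5, 110, 184.7) shift [-425.5  -62.3    2.4] rz -0.082
```

View pics/s1.png

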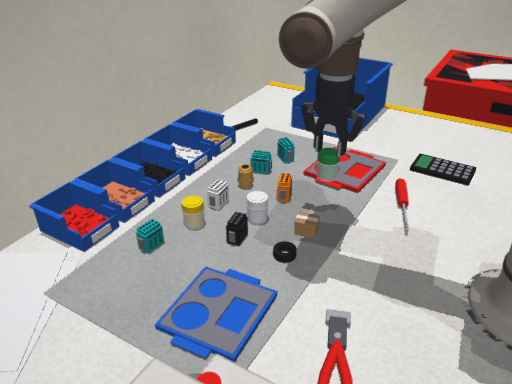

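The green tub hangs upright in the fingers at (328,165), and everything else is undisturbed. Carrying it to the blue tray.

Request:
{"fn": "servo_tool", "kwargs": {
  "rows": [
    [[20, -425, -63, 5, 0, 0, -0.082], [20, -425, -63, 5, 0, 0, -0.082], [20, -425, -63, 5, 0, 0, -0.082], [20, -425, -63, 5, 0, 0, -0.082], [20, -425, -63, 5, 0, 0, -0.082], [20, -425, -63, 5, 0, 0, -0.082], [20, -425, -63, 5, 0, 0, -0.082], [20, -425, -63, 45, 0, 0, -0.082], [20, -425, -63, 60, 0, 0, -0.082], [20, -425, -63, 60, 0, 0, -0.082]]
  ]
}}

```text
clock: 4.08
position: [498.7, 324.9, 45.9]
ee_rot: [0.735, -0.678, 0.0, 0.003]
contact_force: [0.2, 0.6, -1.0]
gripper_width: 42.7
grasp_force: 61.2
```

Run:
```python
from h import *
st(); to(501.5,327.5,29,184.7)
```

```text
4.08 [498.7 324.9  45.9] [ 0.85  0.48 -0.25  0.   -0.85 -0.77] F [ 0.2  0.6 -1. ] w 42.7 g 61.2
to (501.5, 327.5, 29, 184.7) shift [-2.4 -3.1 16.9] rz -0.001
```

Request:
{"fn": "servo_tool", "kwargs": {
  "rows": [
    [[20, -2, -3, 10, 0, 0, 0], [20, -2, -3, 18, 0, 0, 0], [20, -2, -3, 18, 0, 0, 0], [20, -2, -3, 18, 0, 0, 0]]
  ]
}}

```text
clock: 4.58
position: [502.9, 329.0, 30.3]
ee_rot: [0.735, -0.678, 0.0, -0.0]
contact_force: [-0.4, 0.2, -1.2]
gripper_width: 42.6
grasp_force: 61.2
```

Request:
{"fn": "servo_tool", "kwargs": {
  "rows": [
    [[62, 0, 0, 0, 0, 0, 0], [62, 0, 0, 0, 0, 0, 0], [62, 0, 0, 0, 0, 0, 0], [62, 0, 0, -40, 0, 0, 0], [62, 0, 0, -90, 0, 0, 0], [85, 0, 0, -90, 0, 0, 0]]
  ]
}}

```text
clock: 5.32
position: [505.1, 331.2, 125.0]
ee_rot: [0.736, -0.677, 0.001, -0.005]
contact_force: [0.6, 0.2, -0.2]
gripper_width: 77.9
grasp_force: 0.0
```

Run:
```python
from h import *
st(); to(545,-101,110,199.3)
im=arm.get_image("side"); cv2.imwrite("pics/s2.png",im[:,:,::-1])
```

```text
5.33 [505.1 331.2 125. ] [ 0.85  0.4  -0.15  0.   -1.01 -0.77] F [ 0.6  0.2 -0.2] w 77.9 g 0.0
to (545, -101, 110, 199.3) shift [434.1  -3.9  12.3] rz -0.254
```

Request:
{"fn": "servo_tool", "kwargs": {
  "rows": [
    [[70, 434, -4, 10, 0, 0, -0.254], [70, 434, -4, 10, 0, 0, -0.254], [70, 434, -4, 10, 0, 0, -0.254], [70, 434, -4, 10, 0, 0, -0.254], [70, 434, -4, 10, 0, 0, -0.254], [70, 434, -4, 10, 0, 0, -0.254], [70, 434, -4, 10, 0, 0, -0.254], [70, 434, -4, 10, 0, 0, -0.254], [70, 434, -4, 20, 0, 0, -0.254], [70, 434, -4, 20, 0, 0, -0.254]]
  ]
}}

```text
clock: 6.62
position: [540.9, -102.1, 98.3]
ee_rot: [0.816, -0.578, -0.001, 0.001]
contact_force: [-0.4, 0.3, -0.1]
gripper_width: 69.8
grasp_force: 0.0
```

Run:
```python
from h import *
st(); to(545,-101,16,199.3)
im=arm.get_image("side"); cv2.imwrite("pics/s2.png",cv2.resize(im[100:370,120:460],None,fx=2,fy=2)[:,:,::-1])
```

```text
6.62 [ 540.9 -102.1   98.3] [ 0.11  0.35 -0.3  -0.   -0.92  0.23] F [-0.4  0.3 -0.1] w 69.8 g 0.0
to (545, -101, 16, 199.3) shift [ 0.4 -4.5 82.3] rz 0.001
```

View pics/s2.png

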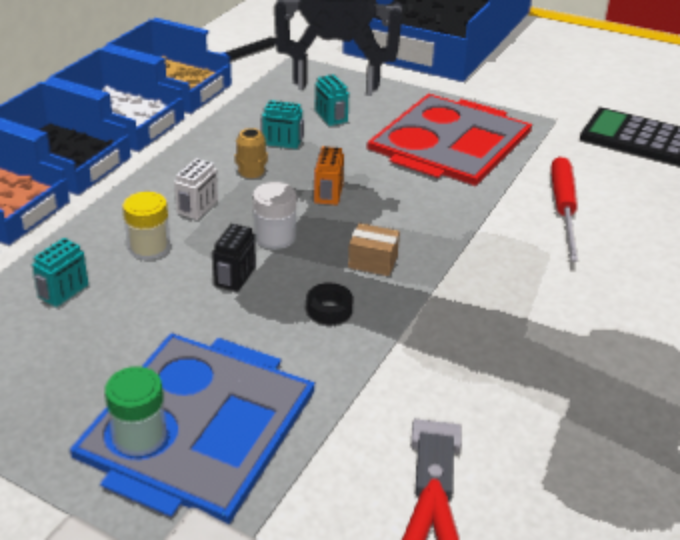

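The green tub stands in its large pocket (crop pixel 135,410), and the open gripper hovers over the orange housing. Descending and gripping.

Request:
{"fn": "servo_tool", "kwargs": {
  "rows": [
    [[70, 0, -3, 40, 0, 0, 0], [70, 0, -3, 65, 0, 0, 0], [70, 0, -3, 82, 0, 0, 0], [70, 0, -3, 82, 0, 0, 0], [10, 0, -3, 82, 0, 0, 0], [10, 0, -3, 82, 0, 0, 0], [10, 0, -3, 82, 0, 0, 0], [10, 0, -3, 82, 0, 0, 0]]
  ]
}}

```text
clock: 7.68
position: [545.1, -102.3, 18.3]
ee_rot: [0.815, -0.579, 0.0, -0.0]
contact_force: [0.2, 0.7, -0.9]
gripper_width: 10.0
grasp_force: 0.0
```

Request:
{"fn": "servo_tool", "kwargs": {
  "rows": [
    [[10, 0, 0, -50, 0, 0, 0], [10, 0, 0, -95, 0, 0, 0], [10, 0, 0, -95, 0, 0, 0], [10, 0, 0, -95, 0, 0, 0]]
  ]
}}

```text
clock: 8.18
position: [544.3, -102.2, 112.6]
ee_rot: [0.815, -0.579, -0.0, -0.0]
contact_force: [-0.0, 0.3, -0.5]
gripper_width: 10.3
grasp_force: 0.0
```

Run:
```python
from h import *
st(); to(432,283.5,110,184.7)
im=arm.get_image("side"); cv2.imwrite("pics/s3.png",cv2.resize(im[80:250,200:420],None,fx=3,fy=3)[:,:,::-1])
```

```text
8.18 [ 544.3 -102.2  112.6] [ 0.11  0.34 -0.28 -0.   -0.95  0.23] F [-0.   0.3 -0.5] w 10.3 g 0.0
to (432, 283.5, 110, 184.7) shift [-401.2  -20.9    2.9] rz 0.253
```

View pics/s3.png

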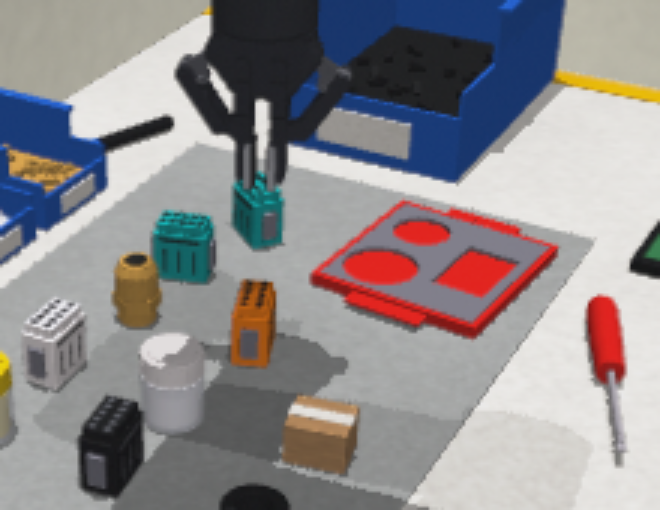

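The fingers closed on nothing, and the housing still stands at crop pixel (253,322). I'll check the camera against the arm's known pose.

Run:
```python
from h import *
s=arm.read_state()
def pr(n,X):
    p=arm.camera_params(n); return np.round(cv2.projectPoints(np.array([X],float),cv2.Rodrigues(p["R"])[0],p["t"],p["intrinsics"],p["D"])[0].ravel(),1)
X=s["position"]
for n in("side","top"): print(n,"tcp",pr(n,X),"housing top",pr(n,[545,-101,57]),"bottom",pr(n,[545,-101,3]))
print("green tub placed cap expected",pr("side",[502.9,329,71]), "pocket",pr("side",[501.5,327.5,11]))
im=arm.get_image("top"); a=cv2.resize(im[120:270,200:360],None,fx=3.5,fy=3.5,interpolation=2)
cv2.imwrite("pics/t3.png",a[:,:,::-1])
```

```text
side tcp [285.4 156.5] housing top [284.3 177. ] bottom [283.8 196. ]
top tcp [299.1 205.4] housing top [295.6 206.7] bottom [293.1 208.2]
green tub placed cap expected [185. 291.] pocket [189.3 315.7]
```

View pics/t3.png

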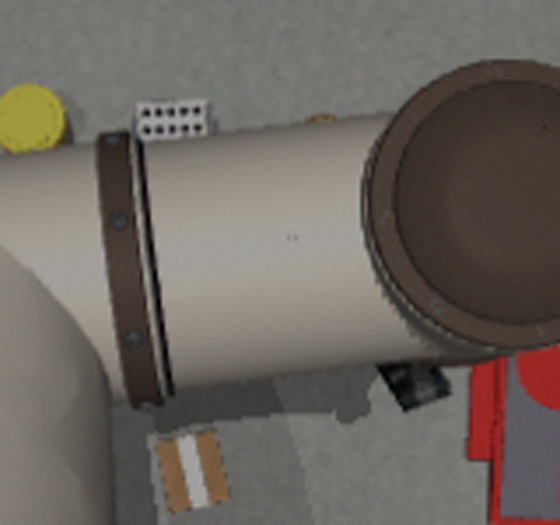

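Run:
```python
from h import *
p=arm.camera_params("side")
for z in (112,130,140,150,160): print(z,np.round(cv2.projectPoints(np.array([[544.3,-102.2,z]],float),cv2.Rodrigues(p["R"])[0],p["t"],p["intrinsics"],p["D"])[0].ravel(),1))
to(545,-101,20,199.3)
```

```text
112 [285.3 156.5]
130 [285.4 149.5]
140 [285.5 145.6]
150 [285.6 141.7]
160 [285.7 137.7]
to (545, -101, 20, 199.3) shift [-0.8 -1.7 91.6] rz -0.001
```

Both horizontal positions agree with the pictures. The fingertips, though, are really about 37 mm above the reported TCP z (tip seen at v≈142, expected 156). That explains why the tub was held only by its cap edge and the housing was missed. I'll go lower in steps, watching the force.

Request:
{"fn": "servo_tool", "kwargs": {
  "rows": [
    [[70, 0, 0, 0, 0, 0, 0], [70, 0, -1, 40, 0, 0, 0], [70, 0, -1, 80, 0, 0, 0], [70, 0, -1, 100, 0, 0, 0], [70, 0, -1, 108, 0, 0, 0], [70, 0, -1, 108, 0, 0, 0]]
  ]
}}

```text
clock: 9.02
position: [545.8, -102.0, 4.5]
ee_rot: [0.815, -0.579, -0.0, 0.0]
contact_force: [0.4, -0.2, 0.6]
gripper_width: 70.0
grasp_force: 0.0
```

Request:
{"fn": "servo_tool", "kwargs": {
  "rows": [
    [[70, 0, 0, 5, 0, 0, 0], [70, 0, 0, 10, 0, 0, 0], [70, 0, 0, 14, 0, 0, 0], [70, 0, 0, 14, 0, 0, 0]]
  ]
}}

```text
clock: 9.52
position: [545.7, -102.0, -9.3]
ee_rot: [0.815, -0.579, -0.0, 0.0]
contact_force: [-1.2, 0.7, -0.6]
gripper_width: 69.8
grasp_force: 0.0
```

Request:
{"fn": "servo_tool", "kwargs": {
  "rows": [
    [[70, 0, 0, 4, 0, 0, 0], [70, 0, 0, 7, 0, 0, 0], [10, 0, 0, 7, 0, 0, 0], [10, 0, 0, 7, 0, 0, 0], [10, 0, 0, 7, 0, 0, 0], [10, 0, 0, 7, 0, 0, 0], [10, 0, 0, 7, 0, 0, 0]]
  ]
}}

```text
clock: 10.4
position: [546.3, -101.9, -15.8]
ee_rot: [0.815, -0.579, 0.0, -0.0]
contact_force: [-0.6, -0.9, 2.4]
gripper_width: 29.0
grasp_force: 59.5
```

Run:
```python
from h import *
st(); to(432,283.5,80,184.7)
im=arm.get_image("side"); cv2.imwrite("pics/s4.png",cv2.resize(im[80:250,200:420],None,fx=3,fy=3)[:,:,::-1])
```

```text
10.4 [ 546.3 -101.9  -15.8] [ 0.11  0.51 -0.41  0.   -0.66  0.23] F [-0.6 -0.9  2.4] w 29.0 g 59.5
to (432, 283.5, 80, 184.7) shift [-401.5  -19.4  -95.9] rz 0.254
```

View pics/s4.png

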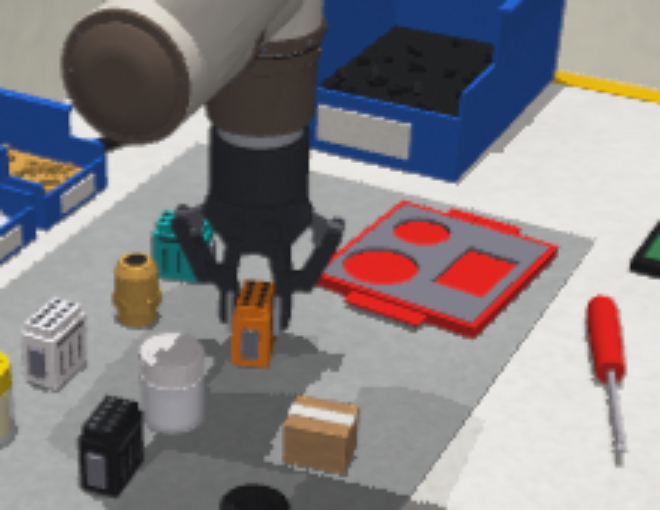

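The orange housing is gripped at mid height between the pads (crop pixel 253,325). Lifting and carrying.

Request:
{"fn": "servo_tool", "kwargs": {
  "rows": [
    [[10, 0, 0, -50, 0, 0, 0], [10, 0, 0, -95, 0, 0, 0], [10, -100, -5, -95, 0, 0, 0.1], [10, -401, -19, -95, 0, 0, 0.254], [10, -401, -19, -95, 0, 0, 0.254], [10, -401, -19, -95, 0, 0, 0.254], [10, -401, -19, -95, 0, 0, 0.254], [10, -401, -19, -95, 0, 0, 0.254], [10, -401, -19, -95, 0, 0, 0.254], [10, -401, -19, -95, 0, 0, 0.254]]
  ]
}}

```text
clock: 11.7
position: [430.7, 284.4, 78.5]
ee_rot: [0.737, -0.676, -0.0, 0.0]
contact_force: [0.3, -0.6, -0.2]
gripper_width: 28.8
grasp_force: 59.4
```

Run:
```python
from h import *
st(); to(432,283.5,-7,184.7)
im=arm.get_image("side"); cv2.imwrite("pics/s5.png",cv2.resize(im[170:370,100:340],None,fx=2.5,fy=2.5)[:,:,::-1])
```

```text
11.7 [430.7 284.4  78.5] [ 0.9   0.32 -0.41 -0.   -0.84 -0.81] F [ 0.3 -0.6 -0.2] w 28.8 g 59.4
to (432, 283.5, -7, 184.7) shift [ 1.  -1.3 85.5] rz 0.003
```

View pics/s5.png

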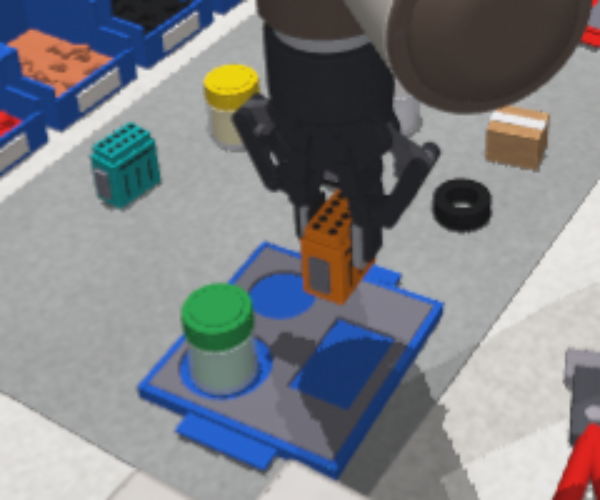

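The housing hangs over the oblong pocket and the tub is centred in its own. Lowering, with a settle before release.

Request:
{"fn": "servo_tool", "kwargs": {
  "rows": [
    [[10, 1, -1, 45, 0, 0, 0], [10, 1, -1, 72, 0, 0, 0], [10, 1, -1, 80, 0, 0, 0], [10, 1, -1, 85, 0, 0, 0], [10, 1, -1, 85, 0, 0, 0]]
  ]
}}

```text
clock: 12.38
position: [433.2, 282.0, -5.5]
ee_rot: [0.735, -0.678, 0.0, -0.001]
contact_force: [0.8, -0.1, -0.4]
gripper_width: 29.0
grasp_force: 59.4
```

Request:
{"fn": "servo_tool", "kwargs": {
  "rows": [
    [[50, 0, 0, 0, 0, 0, 0], [50, 0, 0, 0, 0, 0, 0], [50, 0, 0, 0, 0, 0, 0], [50, 0, 0, -40, 0, 0, 0], [60, 0, 0, -90, 0, 0, 0], [60, 0, 0, -100, 0, 0, 0], [60, 0, 0, -100, 0, 0, 0]]
  ]
}}

```text
clock: 13.25
position: [432.7, 282.2, 94.4]
ee_rot: [0.735, -0.678, -0.0, -0.001]
contact_force: [0.2, -0.0, -0.2]
gripper_width: 60.1
grasp_force: 0.0
```

Run:
```python
from h import *
st(); to(653,-96.5,80,183)
```

```text
13.25 [432.7 282.2  94.4] [ 0.89  0.3  -0.39 -0.   -0.88 -0.81] F [ 0.2 -0.  -0.2] w 60.1 g 0.0
to (653, -96.5, 80, 183) shift [ 395.4 -188.7   14. ] rz 0.029
```

Request:
{"fn": "servo_tool", "kwargs": {
  "rows": [
    [[65, 395, -189, 10, 0, 0, 0.029], [65, 395, -189, 10, 0, 0, 0.029], [65, 395, -189, 10, 0, 0, 0.029], [65, 395, -189, 10, 0, 0, 0.029], [65, 395, -189, 10, 0, 0, 0.029], [65, 395, -189, 10, 0, 0, 0.029], [65, 395, -189, 10, 0, 0, 0.029], [65, 395, -189, 10, 0, 0, 0.029], [65, 395, -189, 14, 0, 0, 0.029], [65, 395, -189, 14, 0, 0, 0.029]]
  ]
}}

```text
clock: 14.5
position: [652.1, -95.0, 78.6]
ee_rot: [0.726, -0.688, -0.001, 0.001]
contact_force: [0.3, 0.0, 0.0]
gripper_width: 64.7
grasp_force: 0.0
```

Run:
```python
from h import *
st(); to(653,-96.5,-17,183)
im=arm.get_image("side"); cv2.imwrite("pics/s6.png",cv2.resize(im[60:370,110:430],None,fx=1.9,fy=1.9)[:,:,::-1])
```

```text
14.5 [652.1 -95.   78.6] [ 0.1   0.53 -0.05 -0.   -0.99 -0.05] F [0.3 0.  0. ] w 64.7 g 0.0
to (653, -96.5, -17, 183) shift [ 1.5 -1.1 95.6] rz 0.002
```

View pics/s6.png

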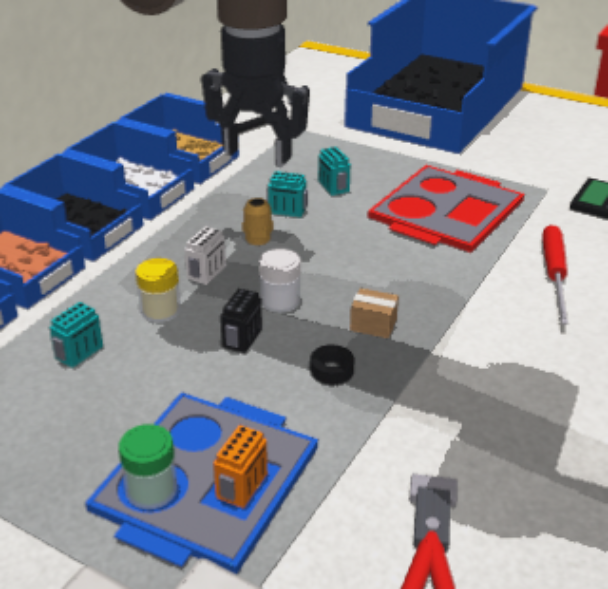

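The orange housing stands in the oblong pocket (crop pixel 242,465) and the gripper is above the gland (257,220).

Request:
{"fn": "servo_tool", "kwargs": {
  "rows": [
    [[65, 1, -1, 45, 0, 0, 0], [65, 1, -1, 80, 0, 0, 0], [65, 1, -1, 90, 0, 0, 0], [65, 1, -1, 95, 0, 0, 0], [10, 1, -1, 95, 0, 0, 0], [10, 1, -1, 95, 0, 0, 0], [10, 1, -1, 95, 0, 0, 0], [10, 1, -1, 95, 0, 0, 0], [10, 1, -1, 95, 0, 0, 0]]
  ]
}}

```text
clock: 15.68
position: [655.8, -97.1, -13.1]
ee_rot: [0.726, -0.688, 0.001, -0.001]
contact_force: [-0.9, 1.2, 6.5]
gripper_width: 34.2
grasp_force: 60.5
```

Run:
```python
from h import *
st(); to(507,251.4,80,184.7)
```

```text
15.68 [655.8 -97.1 -13.1] [ 0.1   0.64 -0.12  0.   -0.81 -0.04] F [-0.9  1.2  6.5] w 34.2 g 60.5
to (507, 251.4, 80, 184.7) shift [-355.9  129.7  -93.7] rz -0.028
```

Request:
{"fn": "servo_tool", "kwargs": {
  "rows": [
    [[10, 0, 0, -50, 0, 0, 0], [10, 0, 0, -97, 0, 0, 0], [10, -100, 36, -97, 0, 0, -0.01], [10, -357, 130, -97, 0, 0, -0.028], [10, -357, 130, -97, 0, 0, -0.028], [10, -357, 130, -97, 0, 0, -0.028], [10, -357, 130, -97, 0, 0, -0.028], [10, -357, 130, -97, 0, 0, -0.028], [10, -357, 130, -97, 0, 0, -0.028], [10, -357, 130, -97, 0, 0, -0.028]]
  ]
}}

```text
clock: 16.92
position: [505.2, 252.5, 81.6]
ee_rot: [0.735, -0.678, -0.0, 0.0]
contact_force: [0.0, -0.1, -1.4]
gripper_width: 34.1
grasp_force: 60.3
```

Run:
```python
from h import *
st(); to(507,251.4,-7,184.7)
im=arm.get_image("side"); cv2.imwrite("pics/s7.png",cv2.resize(im[150:370,100:340],None,fx=2.5,fy=2.5)[:,:,::-1])
```

```text
16.93 [505.2 252.5  81.6] [ 0.75  0.39 -0.29 -0.   -0.89 -0.67] F [ 0.  -0.1 -1.4] w 34.1 g 60.3
to (507, 251.4, -7, 184.7) shift [ 1.3 -1.8 88.6] rz -0.0
```

View pics/s7.png

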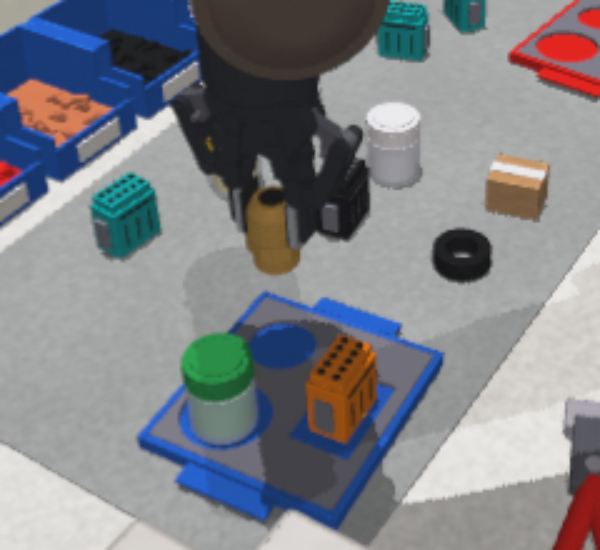

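The gland is held upright above the small pocket. Lowering.

Request:
{"fn": "servo_tool", "kwargs": {
  "rows": [
    [[10, 1, -1, 45, 0, 0, 0], [10, 1, -1, 72, 0, 0, 0], [10, 1, -1, 80, 0, 0, 0], [10, 1, -1, 86, 0, 0, 0], [10, 1, -1, 86, 0, 0, 0]]
  ]
}}

```text
clock: 17.6
position: [507.5, 251.4, -3.5]
ee_rot: [0.735, -0.678, 0.0, -0.001]
contact_force: [0.3, 0.5, -0.6]
gripper_width: 34.2
grasp_force: 60.3
```

Request:
{"fn": "servo_tool", "kwargs": {
  "rows": [
    [[52, 0, 0, 0, 0, 0, 0], [52, 0, 0, 0, 0, 0, 0], [52, 0, 0, 0, 0, 0, 0], [52, 0, 0, -40, 0, 0, 0], [60, 0, 0, -90, 0, 0, 0], [75, 0, 0, -100, 0, 0, 0], [75, 0, 0, -100, 0, 0, 0]]
  ]
}}

```text
clock: 18.48
position: [506.9, 251.8, 96.7]
ee_rot: [0.735, -0.678, -0.0, -0.001]
contact_force: [-0.3, 0.7, -1.2]
gripper_width: 75.1
grasp_force: 0.0
```

Run:
```python
from h import *
st(); to(668.5,94.5,90,182)
```

```text
18.48 [506.9 251.8  96.7] [ 0.75  0.37 -0.27 -0.   -0.93 -0.67] F [-0.3  0.7 -1.2] w 75.1 g 0.0
to (668.5, 94.5, 90, 182) shift [ 169.9 -148.4    6.6] rz 0.046
```

Request:
{"fn": "servo_tool", "kwargs": {
  "rows": [
    [[80, 170, -149, 5, 0, 0, 0.046], [80, 170, -149, 5, 0, 0, 0.046], [80, 170, -149, 5, 0, 0, 0.046], [80, 170, -149, 5, 0, 0, 0.046], [80, 170, -149, 6, 0, 0, 0.046], [80, 170, -149, 6, 0, 0, 0.046], [80, 170, -149, 6, 0, 0, 0.046]]
  ]
}}

```text
clock: 19.35
position: [668.1, 95.1, 89.4]
ee_rot: [0.72, -0.694, -0.0, 0.001]
contact_force: [0.2, -0.5, 0.5]
gripper_width: 79.9
grasp_force: 0.0
```

Run:
```python
from h import *
st(); to(668.5,94.5,-12,182)
im=arm.get_image("side"); cv2.imwrite("pics/s8.png",cv2.resize(im[60:370,100:340],None,fx=1.9,fy=1.9)[:,:,::-1])
```

```text
19.35 [668.1  95.1  89.4] [ 0.38  0.55  0.01 -0.   -1.03 -0.34] F [ 0.2 -0.5  0.5] w 79.9 g 0.0
to (668.5, 94.5, -12, 182) shift [  0.5  -0.5 101.4] rz 0.002
```

View pics/s8.png

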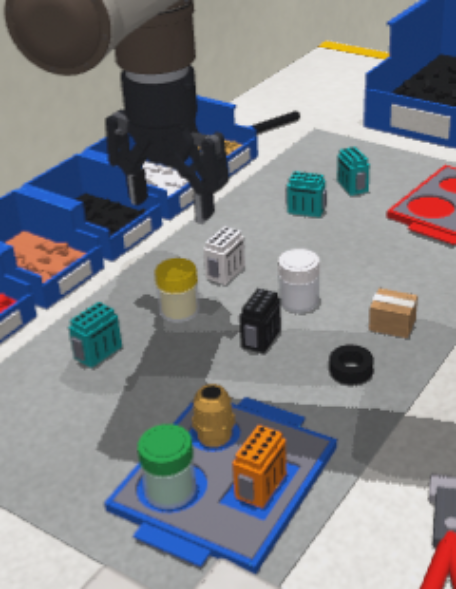

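The blue kit is complete: tub (165,465), gland (213,415) and housing (260,465) each stand in a pocket. The gripper is over the yellow tub.

Request:
{"fn": "servo_tool", "kwargs": {
  "rows": [
    [[80, 0, 0, 45, 0, 0, 0], [80, 0, 0, 85, 0, 0, 0], [80, 0, 0, 96, 0, 0, 0], [80, 0, 0, 101, 0, 0, 0], [10, 0, 0, 101, 0, 0, 0], [10, 0, 0, 101, 0, 0, 0], [10, 0, 0, 101, 0, 0, 0], [10, 0, 0, 101, 0, 0, 0], [10, 0, 0, 101, 0, 0, 0]]
  ]
}}

```text
clock: 20.52
position: [670.6, 94.6, -9.0]
ee_rot: [0.72, -0.694, 0.001, -0.002]
contact_force: [0.2, -0.1, 6.0]
gripper_width: 46.6
grasp_force: 62.1
```

Run:
```python
from h import *
st(); to(505.7,-260.4,85,174.8)
```

```text
20.52 [670.6  94.6  -9. ] [ 0.38  0.65 -0.08  0.   -0.84 -0.34] F [ 0.2 -0.1  6. ] w 46.6 g 62.1
to (505.7, -260.4, 85, 174.8) shift [348.8 177.1 -94.9] rz 0.126
```

Request:
{"fn": "servo_tool", "kwargs": {
  "rows": [
    [[10, 0, 0, -50, 0, 0, 0], [10, 0, 0, -97, 0, 0, 0], [10, 50, 25, -97, 0, 0, 0.05], [10, 350, 176, -97, 0, 0, 0.126], [10, 350, 176, -97, 0, 0, 0.126], [10, 350, 176, -97, 0, 0, 0.126], [10, 350, 176, -97, 0, 0, 0.126], [10, 350, 176, -97, 0, 0, 0.126], [10, 350, 176, -97, 0, 0, 0.126], [10, 350, 176, -97, 0, 0, 0.126]]
  ]
}}

```text
clock: 21.78
position: [504.0, -263.2, 85.7]
ee_rot: [-0.673, 0.74, 0.0, -0.0]
contact_force: [-0.3, 0.8, -0.5]
gripper_width: 46.7
grasp_force: 62.0
```

Run:
```python
from h import *
st(); to(505.7,-260.4,0,174.8)
```

```text
21.77 [ 504.  -263.2   85.7] [-0.2   0.39 -0.28 -0.   -0.91  0.1 ] F [-0.3  0.8 -0.5] w 46.7 g 62.0
to (505.7, -260.4, 0, 174.8) shift [-2.9 -1.4 85.7] rz -0.004
```

Request:
{"fn": "servo_tool", "kwargs": {
  "rows": [
    [[10, -3, -1, 45, 0, 0, 0], [10, -3, -1, 72, 0, 0, 0], [10, -3, -1, 80, 0, 0, 0], [10, -3, -1, 86, 0, 0, 0], [10, -3, -1, 86, 0, 0, 0]]
  ]
}}

```text
clock: 22.4
position: [507.4, -258.7, 0.5]
ee_rot: [-0.674, 0.738, -0.0, 0.0]
contact_force: [0.4, 0.4, -0.2]
gripper_width: 46.6
grasp_force: 62.0
```

Request:
{"fn": "servo_tool", "kwargs": {
  "rows": [
    [[64, 0, 0, 0, 0, 0, 0], [64, 0, 0, 0, 0, 0, 0], [64, 0, 0, 0, 0, 0, 0], [64, 0, 0, -40, 0, 0, 0], [64, 0, 0, -90, 0, 0, 0], [64, 0, 0, -100, 0, 0, 0], [64, 0, 0, -100, 0, 0, 0]]
  ]
}}

```text
clock: 23.28
position: [507.0, -258.9, 100.6]
ee_rot: [-0.674, 0.739, -0.001, 0.001]
contact_force: [-0.6, -0.1, -1.0]
gripper_width: 64.2
grasp_force: 0.0
```

Run:
```python
from h import *
st(); to(668,2.6,85,178.8)
im=cv2.imread("pics/s8.png"); 
# white housing check: top face from both views
t=cv2.imread("pics/top0.png")[140:172,233:265]; s=cv2.imread("pics/side0.png")[170:215,195:240]
cv2.imwrite("pics/wh.png",np.hstack([cv2.resize(t,(400,400),interpolation=2),cv2.resize(s,(400,400),interpolation=2)]))
```

```text
23.27 [ 507.  -258.9  100.6] [-0.19  0.37 -0.26 -0.   -0.94  0.1 ] F [-0.6 -0.1 -1. ] w 64.2 g 0.0
to (668, 2.6, 85, 178.8) shift [-275.1 -136.5   15.9] rz -0.07
```

View pics/wh.png

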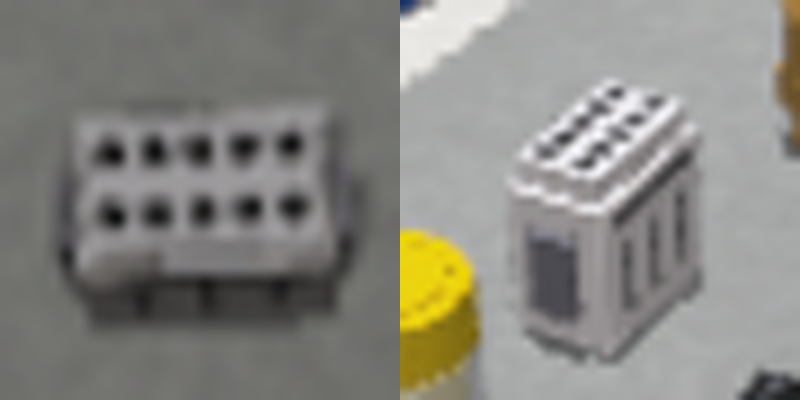

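The white housing's hole grid is centred at about (248.5,154) in the top view, which agrees with (668, 3). Its long side lies along y. Going there.

Request:
{"fn": "servo_tool", "kwargs": {
  "rows": [
    [[70, -275, -137, 5, 0, 0, -0.07], [70, -275, -137, 5, 0, 0, -0.07], [70, -275, -137, 5, 0, 0, -0.07], [70, -275, -137, 5, 0, 0, -0.07], [70, -275, -137, 5, 0, 0, -0.07], [70, -275, -137, 16, 0, 0, -0.07], [70, -275, -137, 16, 0, 0, -0.07], [70, -275, -137, 16, 0, 0, -0.07]]
  ]
}}

```text
clock: 24.28
position: [667.2, 1.2, 83.2]
ee_rot: [-0.699, 0.715, 0.0, -0.001]
contact_force: [0.4, -0.1, 1.5]
gripper_width: 70.1
grasp_force: 0.0
```

Run:
```python
from h import *
st(); to(667.5,2.6,-15,178.8)
```

```text
24.27 [667.2   1.2  83.2] [ 0.24  0.54 -0.02  0.   -1.01 -0.27] F [ 0.4 -0.1  1.5] w 70.1 g 0.0
to (667.5, 2.6, -15, 178.8) shift [-1.5 -0.5 98.2] rz -0.001
```

Request:
{"fn": "servo_tool", "kwargs": {
  "rows": [
    [[70, -1, 0, 45, 0, 0, 0], [70, -1, 0, 82, 0, 0, 0], [70, -1, 0, 93, 0, 0, 0], [70, -1, 0, 98, 0, 0, 0], [10, -1, 0, 98, 0, 0, 0], [10, -1, 0, 98, 0, 0, 0], [10, -1, 0, 98, 0, 0, 0], [10, -1, 0, 98, 0, 0, 0], [10, -1, 0, 98, 0, 0, 0]]
  ]
}}

```text
clock: 25.4
position: [669.5, 3.7, -12.2]
ee_rot: [-0.7, 0.714, -0.001, 0.001]
contact_force: [-0.4, -0.5, 6.6]
gripper_width: 28.8
grasp_force: 58.8
```

Run:
```python
from h import *
st(); to(430.4,-292.3,80,174.7)
```

```text
25.4 [669.5   3.7 -12.2] [ 0.25  0.65 -0.1   0.   -0.82 -0.27] F [-0.4 -0.5  6.6] w 28.8 g 58.8
to (430.4, -292.3, 80, 174.7) shift [300.8 232.7 -93.1] rz 0.072
```

Request:
{"fn": "servo_tool", "kwargs": {
  "rows": [
    [[10, 0, 0, -50, 0, 0, 0], [10, 0, 0, -100, 0, 0, 0], [10, 45, 35, -100, 0, 0, 0.03], [10, 302, 232, -100, 0, 0, 0.072], [10, 302, 232, -100, 0, 0, 0.072], [10, 302, 232, -100, 0, 0, 0.072], [10, 302, 232, -100, 0, 0, 0.072], [10, 302, 232, -100, 0, 0, 0.072], [10, 302, 232, -100, 0, 0, 0.072], [10, 302, 232, -100, 0, 0, 0.072]]
  ]
}}

```text
clock: 26.65
position: [429.5, -294.0, 85.9]
ee_rot: [-0.673, 0.74, -0.0, 0.0]
contact_force: [-0.2, 0.6, -1.4]
gripper_width: 29.0
grasp_force: 58.4
```

Run:
```python
from h import *
st(); to(430.4,-292.3,-3,174.7)
```

```text
26.65 [ 429.5 -294.    85.9] [-0.29  0.32 -0.39 -0.   -0.86  0.19] F [-0.2  0.6 -1.4] w 29.0 g 58.4
to (430.4, -292.3, -3, 174.7) shift [-1.7 -0.7 88.9] rz -0.002
```

Request:
{"fn": "servo_tool", "kwargs": {
  "rows": [
    [[10, -2, 0, 45, 0, 0, 0], [10, -2, 0, 72, 0, 0, 0], [10, -2, 0, 83, 0, 0, 0], [10, -2, 0, 89, 0, 0, 0], [10, -2, 0, 89, 0, 0, 0]]
  ]
}}

```text
clock: 27.28
position: [430.9, -291.4, -2.7]
ee_rot: [-0.674, 0.739, -0.0, 0.0]
contact_force: [-0.2, 0.2, -0.6]
gripper_width: 29.2
grasp_force: 58.4
```

Request:
{"fn": "servo_tool", "kwargs": {
  "rows": [
    [[50, 0, 0, 0, 0, 0, 0], [50, 0, 0, 0, 0, 0, 0], [50, 0, 0, 0, 0, 0, 0], [50, 0, 0, -40, 0, 0, 0], [60, 0, 0, -90, 0, 0, 0], [60, 0, 0, -140, 0, 0, 0], [60, 0, 0, -140, 0, 0, 0]]
  ]
}}

```text
clock: 28.15
position: [432.9, -292.8, 141.7]
ee_rot: [-0.674, 0.739, -0.005, 0.002]
contact_force: [-1.1, 0.4, -0.7]
gripper_width: 59.9
grasp_force: 0.0
```

Request:
{"fn": "servo_tool", "kwargs": {
  "rows": [
    [[60, 250, 0, 0, 0, 0, 0], [60, 250, 0, 0, 0, 0, 0], [60, 250, 0, 0, 0, 0, 0], [60, 250, 0, 0, 0, 0, 0], [60, 250, 0, 0, 0, 0, 0], [60, 250, 0, 0, 0, 0, 0], [60, 250, 0, 0, 0, 0, 0]]
  ]
}}

```text
clock: 29.02
position: [407.0, -539.2, 136.8]
ee_rot: [-0.674, 0.739, 0.0, 0.0]
contact_force: [0.6, -0.1, -0.5]
gripper_width: 60.2
grasp_force: 0.0
```

Run:
```python
from h import *
st()
t=arm.get_image("top"); s=arm.get_image("side")
a=cv2.resize(t[135:285,85:425],None,fx=2.3,fy=2.3,interpolation=2); b=cv2.resize(s[130:290,200:400],None,fx=1.5,fy=1.5)
o=np.zeros((a.shape[0]+b.shape[0],a.shape[1],3),np.uint8); o[:a.shape[0]]=a; o[a.shape[0]:,:b.shape[1]]=b
b2=cv2.resize(s[250:370,140:340],None,fx=1.8,fy=1.8); o[a.shape[0]:a.shape[0]+b2.shape[0],310:310+b2.shape[1]]=b2
cv2.imwrite("pics/fin.png",o[:,:,::-1])
```

```text
29.02 [ 407.  -539.2  136.8] [-0.69  0.51  0.07 -0.   -1.13  0.59] F [ 0.6 -0.1 -0.5] w 60.2 g 0.0
```

View pics/fin.png

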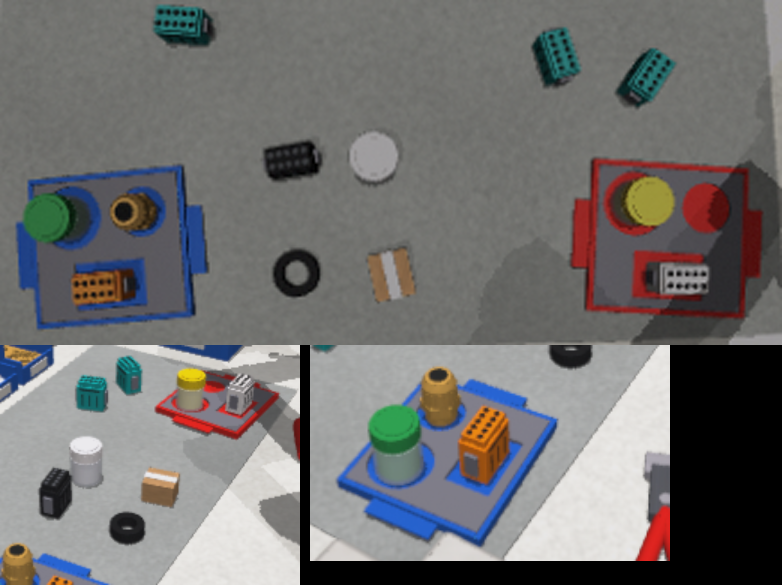

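Run:
```python
from h import *
u=lambda x,y:(85+x/2.3-.5,135+y/2.3-.5)
for n,p,z,q in(("green",(48,218),71,(501.5,327.5)),("orange",(96,287),65,(432,283.5)),("gland",(124,212),67,(507,251.4)),("yellow",(650,202),71,(505.7,-260.4)),("white",(685,278),65,(430.4,-292.3))):
    print(n,np.round(ray("top",[u(*p)],z)[0]-q,1))
```

```text
green [-0.2 -1.4]
orange [ 2.  -4.1]
gland [-0.7 -0.2]
yellow [0.3 2.9]
white [1.5 1.5]
```

All five parts are upright and within 5 mm of their pocket centres (9 mm clearance for tubs and housings, 8 mm for the gland). The white tub and the black and turquoise housings are where they were.

```bash
python3 -c "from bench import arm; print(arm.job_done())"
```

```text
the job is handed in; nothing more can be done
None
```

Both kits are made up and handed in at about 29 s: all five parts stand upright in their pockets, and the white-capped tub, black housing and turquoise look-alikes were left where they stood.

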